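# Sort the paint jars by heft and shut the paint drawer

### The arm

A 6-joint arm with a two-finger parallel gripper is mounted at the origin on the work surface. World frame = base frame: x ahead of the robot, y to its left, z up, the work surface at z = 0. Lengths are in m, angles in rad, forces in N, time in s.
With the tool pointing down it reaches from about 0.35 to 0.775 m from the base axis. Payload 5.5 kg.
Tool frame: the origin (TCP) lies on the centre line of the jaws, within the pads' length; the fingertips stand 11 mm ahead of it and the grasp point (between the pads) lies 8 mm behind it; z points along the fingers, y is the line along which they close (so a half turn about z gives the same grasp; the last joint's range is limited). The gripper opens to 85 mm and grips with 20 to 120 N. Pads are 22 mm wide; open, the fingers measure 114 mm over their backs; the gripper's body (76 mm by 85 mm) begins 54 mm behind the grasp point. The pads swing forward as they close: fully open they stand 13 mm farther back than shut.
Start: joints at [-1.468, 0.313, 0.046, 1.304, 0, 1.431], TCP at [0.138, -0.558, 0.207] pointing down, gripper open.
Joint ranges: [-2.76, 2.76], [-0.86, 1.69], [-1.03, 1.26], [-2.2, 2.34], [-1.47, 1.5], [-3.14, 3.14]. Speed limits (rad/s): [2.57, 2.57, 3.14, 3.14, 3.14, 3.14].

### API

Orientations are given as a unit quaternion [w, x, y, z].
In Python, from workcell import env, viewer, order, models gives the robot as it stands.
- The arm moves only by the tool drive_tool, never from a script. Its argument "series" is a list that holds one entry, the list of rows, each a list of 6 numbers: the shift along the tool's x, y, z each as a share of 120 mm, from -1 to 1, then the turn, a rotation vector about the tool's x, y, z each as a share of 180 degrees, from -1 to 1. A call has 1 to 20 rows; each row shifts and turns the commanded pose from where the row before left it, along the tool's axes as they then stand; what a row does not reach is not made up. A row lasts 1/8 s, in which the tool goes at most 62.5 mm and 10.7 degrees, less where a joint would pass 70% of its speed; a pose out of reach is approached as far as the arm can. A call with a number of a shift or a turn outside -1 to 1 is refused whole. A call with a gripper value outside its range is refused whole. "jaw" is the opening, from -1 (shut) to 1 (fully open), set as the call begins (left out, the last holds). The fingers move at their own pace and stop on an object; "grip_force" is the grip in N (left out, the last holds). Time passes only in rows, so rows that do not move let the fingers close. It gives the time, the measured TCP pose, the force, the opening and the grip force at its end, in the units of the state.
- env.get_state(): the state, without advancing time (a new reading comes with each control period).
- viewer.read_camera(name): name is "scene" or "top" or "wrist"; returns the picture (480x640x3 uint8, red, green, blue); there is no depth.
- viewer.camera_info(name): a dict with "intrinsics" (3x3 intrinsics, pixels), "R" (3x3) and "t" (3): a world point X has camera coordinates R X + t; the wrist camera has in their place "T_tool_cam" (4x4, takes a point from camera to tool coordinates, whose origin is the TCP and whose axes are the flange's). Camera axes: x right, y down, z forward; pixel columns grow to the right and rows downward; lengths in m; the calibration is good to about 2 mm. A picture is of the moment at which its call begins: read the wrist's pose just before it. camera_info takes no time and is no camera call.
- order.hand_in(): hands the job in; it is judged then, once.
Trained networks look in the newest picture that a camera, given by its name, has taken for a name from the list of things; names that differ only in an ending like _2 or _b are one class to them, and where a whole thing is asked for, a point or a joint stands for the part that bears it (a point fixed in the world has none). Each returns a list of dicts, best first, with "score" (0 to 1); they miss things now and then, are a little off and sometimes report something else, mostly with a low value. They report only what shows in the picture. A call takes as long as a camera call. They do not tell look-alikes from the thing itself.
- models.silhouettes(label, camera): "region" (480x640 bool, what is visible of it) and "location" ([column, row] in pixels, amid what is visible of it).
The state is a dict: "clock": time; "joint_pos": joint angles; "qvel": joint speeds; "tau": joint torques, N m; "tcp_pos": TCP position; "orientation": TCP orientation; "wrist_force": force on the tool from outside, world axes, zero at the start; "ft_torque": the same for the moment, N m; "finger_gap": finger opening in m; "grip_force": force on a finger pad.
Only numpy, scipy, OpenCV 4.12 (cv2) and the standard library are available. Lean on these libraries where they do the work, as an engineer would, in place of code of your own. Each camera call takes 0.05 s, during which the arm holds its last target. There are 200 camera calls.

### The job

Tidy up after the painting class: heft each closed paint jar on the table and stand those that are more than half full in the open drawer and those that are less than half full in the grey refill tray; a jar that feels about half full may go in either. All jars end upright on the drawer's or the tray's floor, and the drawer pushed fully home, past its catch, until it seats. Leave the brushes, sponge and bowls where they are.

Things in the scene. Friction and masses are not known exactly. Their poses are not given: they have to be found in the camera images.
- cabinet: low plywood drawer unit standing fixed on the table, 300 wide (y), 300 deep (x), 116 mm high, with one drawer. Origin at the bottom centre of its front face; its own +x points back into the unit, so the drawer opens towards its -x. It stands at the left or the right of the table
- drawer (a joint): drawer travel in m: 0 = fully home, grows to 0.22 as it is pulled out to the unit's -x. Starts at 0.165 to 0.20, slides with about 1 N of friction and stays where left. Over the last 20 mm a roller catch resists with up to about 8 N (most near 0.016), gives way at 0.010 and then pulls the drawer in to a solid stop at 0; let go short of that, the drawer comes back out to 0.02 or more
- drawer_handle (a point): middle of the drawer's steel bar handle, 10 mm thick, 110 mm long (along the unit's y), 78 mm above the table and 30 mm in front of the blue drawer front (front: 296 wide, 10 to 110 mm above the table, 15 mm thick). Axes as the unit's
- drawer_floor (a point): on the drawer's inner floor, 20 mm above the table, midway along the inner side of the drawer front; moves with the drawer, axes as the unit's. Inside: x 0 to 260, y -123 to 123 mm; side walls rise 35 mm above the floor, the back 45, the front 90. Only x below the drawer's joint value lies clear of the unit, open from above. Jars standing on the floor clear the unit's top board by 14 mm
- tray: grey plastic refill tray, open on top, fixed on the table, 220 (x) by 180 (y) outside, walls 5 thick and 35 mm high, without partitions; stands on the other side from the unit. Origin on the table 100 mm from the tray's middle along its own +x
- tray_floor (a point): centre of the tray's inner floor, 5 mm above the table; the inside is 210 (x) by 170 mm (y). Axes as the tray's
- jar_white: paint jar, an opaque white plastic cylinder 60 mm across and 70 mm tall, its black screw lid (white dot on top) taking up the top 17 mm; origin at the centre of its underside, z up. It starts upright on the table or is absent. Its fill cannot be seen and changes from run to run whatever the colour: empty it weighs about 50 g, half full 170 g, full 290 g
- jar_yellow: paint jar, an opaque yellow plastic cylinder 60 mm across and 70 mm tall, its black screw lid (yellow dot on top) taking up the top 17 mm; origin at the centre of its underside, z up. It starts upright on the table or is absent. Its fill cannot be seen and changes from run to run whatever the colour: empty it weighs about 50 g, half full 170 g, full 290 g
- jar_orange: paint jar, an opaque orange plastic cylinder 60 mm across and 70 mm tall, its black screw lid (orange dot on top) taking up the top 17 mm; origin at the centre of its underside, z up. It starts upright on the table or is absent. Its fill cannot be seen and changes from run to run whatever the colour: empty it weighs about 50 g, half full 170 g, full 290 g
- jar_red: paint jar, an opaque red plastic cylinder 60 mm across and 70 mm tall, its black screw lid (red dot on top) taking up the top 17 mm; origin at the centre of its underside, z up. It starts upright on the table or is absent. Its fill cannot be seen and changes from run to run whatever the colour: empty it weighs about 50 g, half full 170 g, full 290 g
- jar_violet: paint jar, an opaque violet plastic cylinder 60 mm across and 70 mm tall, its black screw lid (violet dot on top) taking up the top 17 mm; origin at the centre of its underside, z up. It starts upright on the table or is absent. Its fill cannot be seen and changes from run to run whatever the colour: empty it weighs about 50 g, half full 170 g, full 290 g
- jar_green: paint jar, an opaque green plastic cylinder 60 mm across and 70 mm tall, its black screw lid (green dot on top) taking up the top 17 mm; origin at the centre of its underside, z up. It starts upright on the table or is absent. Its fill cannot be seen and changes from run to run whatever the colour: empty it weighs about 50 g, half full 170 g, full 290 g
- brush_pot: white pot of brushes, 80 mm across, 90 mm tall, brushes to about 230 mm; bystander; origin at the centre of its underside
- brush: loose brush, 200 mm long along its x, lying on the table; bystander; origin on its underside
- sponge: yellow sponge 100 by 65 by 30 mm; bystander; origin at the centre of its underside
- bowls: stack of mixing bowls, 104 mm across, 56 mm tall; bystander; origin at the centre of its underside
Things that resemble listed ones, but are neither listed nor needed, are in the scene too. There is more than one size of the jar_yellow; the job needs the smaller.

How it is judged:
At the end, for the whole second after the job is handed in: The drawer is fully home (joint below 4 mm). Every jar present stands upright (within 0.15 rad) and at rest, directly on the drawer's floor if it weighs over 200 g, directly on the tray's floor if it weighs under 140 g, and on either if in between (value of joint drawer below 0.004 m and angle between each of jar_white, jar_yellow, jar_orange, jar_red, jar_violet, jar_green's own z axis and vertical below 0.15 rad and linear speed of each of jar_white, jar_yellow, jar_orange, jar_red, jar_violet, jar_green below 0.02 m/s and ((x of jar_white in the frame of drawer_floor between 0 and 0.26 m and y of jar_white in the frame of drawer_floor between -0.123 and 0.123 m and z of jar_white in the frame of drawer_floor between -0.01 and 0.012 m and contact force between jar_white and cabinet above 1.37 N) or (x of jar_white in the frame of tray_floor between -0.105 and 0.105 m and y of jar_white in the frame of tray_floor between -0.085 and 0.085 m and z of jar_white in the frame of tray_floor between -0.01 and 0.012 m and contact force between jar_white and tray below 1.97 N)) and ((x of jar_yellow in the frame of drawer_floor between 0 and 0.26 m and y of jar_yellow in the frame of drawer_floor between -0.123 and 0.123 m and z of jar_yellow in the frame of drawer_floor between -0.01 and 0.012 m and contact force between jar_yellow and cabinet above 1.37 N) or (x of jar_yellow in the frame of tray_floor between -0.105 and 0.105 m and y of jar_yellow in the frame of tray_floor between -0.085 and 0.085 m and z of jar_yellow in the frame of tray_floor between -0.01 and 0.012 m and contact force between jar_yellow and tray below 1.97 N)) and ((x of jar_orange in the frame of drawer_floor between 0 and 0.26 m and y of jar_orange in the frame of drawer_floor between -0.123 and 0.123 m and z of jar_orange in the frame of drawer_floor between -0.01 and 0.012 m and contact force between jar_orange and cabinet above 1.37 N) or (x of jar_orange in the frame of tray_floor between -0.105 and 0.105 m and y of jar_orange in the frame of tray_floor between -0.085 and 0.085 m and z of jar_orange in the frame of tray_floor between -0.01 and 0.012 m and contact force between jar_orange and tray below 1.97 N)) and ((x of jar_red in the frame of drawer_floor between 0 and 0.26 m and y of jar_red in the frame of drawer_floor between -0.123 and 0.123 m and z of jar_red in the frame of drawer_floor between -0.01 and 0.012 m and contact force between jar_red and cabinet above 1.37 N) or (x of jar_red in the frame of tray_floor between -0.105 and 0.105 m and y of jar_red in the frame of tray_floor between -0.085 and 0.085 m and z of jar_red in the frame of tray_floor between -0.01 and 0.012 m and contact force between jar_red and tray below 1.97 N)) and ((x of jar_violet in the frame of drawer_floor between 0 and 0.26 m and y of jar_violet in the frame of drawer_floor between -0.123 and 0.123 m and z of jar_violet in the frame of drawer_floor between -0.01 and 0.012 m and contact force between jar_violet and cabinet above 1.37 N) or (x of jar_violet in the frame of tray_floor between -0.105 and 0.105 m and y of jar_violet in the frame of tray_floor between -0.085 and 0.085 m and z of jar_violet in the frame of tray_floor between -0.01 and 0.012 m and contact force between jar_violet and tray below 1.97 N)) and ((x of jar_green in the frame of drawer_floor between 0 and 0.26 m and y of jar_green in the frame of drawer_floor between -0.123 and 0.123 m and z of jar_green in the frame of drawer_floor between -0.01 and 0.012 m and contact force between jar_green and cabinet above 1.37 N) or (x of jar_green in the frame of tray_floor between -0.105 and 0.105 m and y of jar_green in the frame of tray_floor between -0.085 and 0.085 m and z of jar_green in the frame of tray_floor between -0.01 and 0.012 m and contact force between jar_green and tray below 1.97 N))); the robot touches nothing.
It fails at once if a bystander (brush pot) is moved more than 30 mm (distance of brush_pot from where it was at the start of the episode above 0.03 m).
It fails at once if a bystander (brush) is moved more than 30 mm (distance of brush from where it was at the start of the episode above 0.03 m).
It fails at once if a bystander (sponge) is moved more than 30 mm (distance of sponge from where it was at the start of the episode above 0.03 m).
It fails at once if a bystander (bowls) is moved more than 30 mm (distance of bowls from where it was at the start of the episode above 0.03 m).
Of jar_white, jar_yellow, jar_orange, jar_red, jar_violet, jar_green only 4 to 6 are there at a start; the rules pass over those that are not, and their reading is None.
At some moment in a run one of jar_white, jar_yellow, jar_orange, jar_red, jar_violet, jar_green may be knocked a few centimetres aside while the robot is not near it.
It also fails if it takes over 210 s, if anything falls off the work surface, if the arm or the gripper's body presses on something with over 40 N, if the wrist force passes 120 N, or if a joint passes its speed limit or range.

## Working session

There is one attempt and no reset: what is moved stays moved. The work goes in short steps, Python scripts to look and compute and a tool call to move; the robot and the scene stay as the last step left them, time stands still between calls to the robot, and variables do not carry over. Pictures are saved under pics/ and viewed, at most 14 in all, crops included, and the job is handed in when it is done.

Besides the shell and the picture viewer there is one more tool, called after "Call:" by a JSON object that holds its "op" and its "data", one argument or row to a line. drive_tool: Moves the arm, as the interface text tells. Its arguments: {"type":"object","properties":{"series":{"type":"array"},"jaw":{"type":"number"},"grip_force":{"type":"number"}},"required":["series"]}

```bash
mkdir -p pics; ls; cat > h.py <<'E'
import numpy as np, cv2
from workcell import env, viewer, order, models
def save(cam,name):
    im=viewer.read_camera(cam); cv2.imwrite('pics/'+name,im[:,:,::-1]); return im
def ray(cam,px,z):
    c=viewer.camera_info(cam); K,R,t=[np.array(c[k]) for k in('intrinsics','R','t')]
    d=R.T@np.linalg.solve(K,[px[0],px[1],1.]); o=-R.T@t
    return o+d*(z-o[2])/d[2]
def proj(cam,X):
    c=viewer.camera_info(cam); K,R,t=[np.array(c[k]) for k in('intrinsics','R','t')]
    p=K@(R@np.array(X)+t); return p[:2]/p[2]
E
python3 - <<'E'
from h import *
s=env.get_state(); print(s)
save('top','top0.png'); save('scene','scene0.png')
for n in ['jar_white','jar_yellow','jar_orange','jar_red','jar_violet','jar_green','brush_pot','brush','sponge','bowls','tray','drawer','drawer_handle','cabinet']:
    for d in models.silhouettes(n,'top')[:3]:
        print(n,round(d['score'],2),np.round(d['location']),d['region'].sum(),np.round(ray('top',d['location'],0.07 if 'jar' in n else 0),3))
E
```

```text
pics
{'clock': 0.0, 'joint_pos': array([-1.46757463e+00,  3.13982888e-01,  4.49707254e-02,  1.30357061e+00,
       -1.77391426e-05,  1.43122260e+00]), 'qvel': array([-0.00088529, -0.00081382,  0.00152147, -0.0001639 , -0.00028537,
        0.00189615]), 'tau': array([ 6.37683188e-04, -4.80629110e+01,  2.98531258e+01,  1.96337595e-02,
       -2.75683971e-05, -1.40231037e-05]), 'tcp_pos': array([ 0.13818263, -0.55758673,  0.20611548]), 'orientation': array([-8.93237541e-04,  9.92639947e-01,  1.21099705e-01,  7.36625427e-06]), 'wrist_force': array([-0.31112934, -0.81043202, -0.61651778]), 'ft_torque': array([-0.02568253,  0.03144133,  0.03873264]), 'grip_force': 0.0, 'finger_gap': 0.0854914657640018}
jar_white 0.81 [345. 270.] 503 [ 0.476 -0.049  0.07 ]
jar_yellow 0.94 [305. 233.] 526 [0.567 0.043 0.07 ]
jar_yellow 0.8 [297. 282.] 1030 [0.45  0.065 0.07 ]
jar_orange 0.37 [207. 247.] 9944 [0.54  0.281 0.07 ]
jar_violet 0.87 [345. 185.] 564 [ 0.682 -0.055  0.07 ]
jar_green 0.8 [342. 227.] 530 [ 0.579 -0.044  0.07 ]
brush_pot 0.57 [312. 137.] 1370 [0.825 0.023 0.   ]
brush_pot 0.57 [442. 240.] 6822 [ 0.547 -0.302  0.   ]
brush 0.66 [324. 312.] 871 [0.373 0.002 0.   ]
sponge 0.95 [157. 339.] 1130 [0.316 0.425 0.   ]
bowls 0.84 [501. 325.] 1684 [ 0.329 -0.439  0.   ]
bowls 0.67 [310. 136.] 1288 [0.827 0.026 0.   ]
tray 0.92 [441. 238.] 6824 [ 0.552 -0.3    0.   ]
drawer 0.76 [206. 246.] 9752 [0.548 0.3   0.   ]
drawer_handle 0.8 [206. 244.] 9994 [0.554 0.299 0.   ]
```

View pics/top0.png

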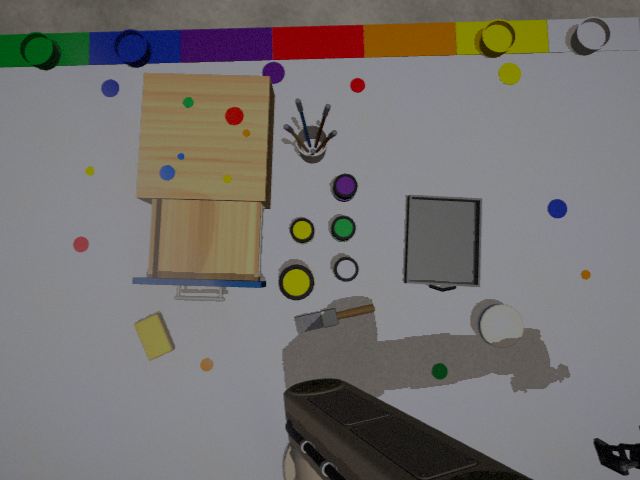

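View pics/scene0.png

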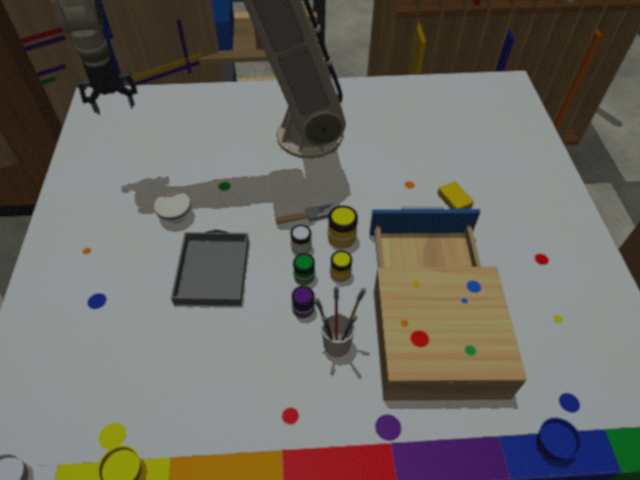

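The images show white (345,268), green (343,227), violet (345,186), small yellow (302,230); orange and red are absent. Things that could be mistaken for a jar: the big yellow jar (296,281), the flat dots on the table and cabinet, and the coloured rings along the far edge (39,50), (133,47), (497,38), (592,35). My choice for yellow is the smaller one at (302,230). Next comes the precise geometry and a close crop to check that choice.

```bash
cat >> h.py <<'E'
from scipy.optimize import least_squares
a=np.linspace(0,2*np.pi,60)
def jarfit(cam,region,r=.03,h=.07,z0=0.,x0=None):
    ys,xs=np.nonzero(region); c=np.array([xs.mean(),ys.mean()])
    def cen(p):
        P=np.array([proj(cam,[p[0]+r*np.cos(t),p[1]+r*np.sin(t),z]) for z in(z0,z0+h) for t in a]).astype(np.float32)
        m=cv2.moments(cv2.convexHull(P)); return np.array([m['m10'],m['m01']])/m['m00'],m['m00']
    p=ray(cam,c,z0+h*.7)[:2]
    p=least_squares(lambda q:cen(q)[0]-c,p).x
    return p,len(xs)/cen(p)[1]
def jars(cam='top',names=('white','yellow','violet','green')):
    for n in names:
        for d in models.silhouettes('jar_'+n,cam)[:3]:
            if d['region'].sum()<1500:
                p,f=jarfit(cam,d['region']); print(n,round(d['score'],2),np.round(p,4),'arearatio',round(f,2))
E
python3 - <<'E'
from h import *
im=save('top','top1.png'); jars()
for d in models.silhouettes('jar_yellow','scene')[:2]+models.silhouettes('jar_orange','scene')[:1]+models.silhouettes('jar_red','scene')[:1]: print(d['score'],d['location'],d['region'].sum())
m=models.silhouettes('tray','top')[0]['region'].astype(np.uint8)
q=cv2.boxPoints(cv2.minAreaRect(cv2.findNonZero(m))); print('tray',[np.round(ray('top',p,.03)[:2],3) for p in q])
hsv=cv2.cvtColor(im,cv2.COLOR_RGB2HSV)
b=((hsv[:,:,0]>100)&(hsv[:,:,0]<118)&(hsv[:,:,1]>130)).astype(np.uint8); b[:270]=0;b[300:]=0;b[:,:120]=0;b[:,280:]=0
xs=np.nonzero(b)[1];print(xs.min(),xs.max())
for col in (140,160,220,240,260):
    r=np.nonzero(b[:,col])[0]; print(col,r.min(),r.max(),np.round(ray('top',(col,r.min()),.11),3))
for cx in [(143,73),(272,76),(270,205),(137,198)]: print('cab',np.round(ray('top',cx,.116),3))
for cx in [(134,283),(265,286)]: print('front',np.round(ray('top',cx,.11),3))
c=np.hstack([cv2.resize(im[170:310,260:380],None,fx=3,fy=3,interpolation=2),cv2.resize(im[180:320,120:290],None,fx=2.4,fy=3)]); cv2.imwrite('pics/crop.png',c[:,:800,::-1])
E
```

```text
Traceback (most recent call last):
  File "h.py", line 26, in jars
    p,f=jarfit(cam,d['region']); print(n,round(d['score'],2),np.round(p,4),'arearatio',round(f,2))
        ~~~~~~^^^^^^^^^^^^^^^^^
  File "h.py", line 20, in jarfit
    p=least_squares(lambda q:cen(q)[0]-c,p).x
      ~~~~~~~~~~~~~^^^^^^^^^^^^^^^^^^^^^^^^
  File "h.py", line 20, in <lambda>
    p=least_squares(lambda q:cen(q)[0]-c,p).x
                             ~~~^^^
  File "h.py", line 17, in cen
    P=np.array([proj(cam,[p[0]+r*np.cos(t),p[1]+r*np.sin(t),z]) for z in(z0,z0+h) for t in a]).astype(np.float32)
                ~~~~^^^^^^^^^^^^^^^^^^^^^^^^^^^^^^^^^^^^^^^^^^^
  File "h.py", line 10, in proj
    c=viewer.camera_info(cam); K,R,t=[np.array(c[k]) for k in('intrinsics','R','t')]
ValueError: time passes only in moves, steps and waits
```

```bash
python3 - <<'E'
s=open('h.py').read()
s=s.replace("def save","import functools\n@functools.cache\ndef KRT(cam):\n    c=viewer.camera_info(cam); return [np.array(c[k]) for k in('intrinsics','R','t')]\ndef save",1)
s=s.replace("c=viewer.camera_info(cam); K,R,t=[np.array(c[k]) for k in('intrinsics','R','t')]\n    d","K,R,t=KRT(cam)\n    d").replace("c=viewer.camera_info(cam); K,R,t=[np.array(c[k]) for k in('intrinsics','R','t')]\n    p","K,R,t=KRT(cam)\n    p")
s=s.replace("p=least_squares(lambda q:cen(q)[0]-c,p).x","for _ in range(4): p=p+(ray(cam,c,.05)-ray(cam,cen(p)[0],.05))[:2]")
open('h.py','w').write(s)
E
python3 - <<'E'
from h import *
im=save('top','top1.png'); jars()
for n in('yellow','orange','red'):
    for d in models.silhouettes('jar_'+n,'top')[:2]: print(n,d['score'],d['location'],d['region'].sum())
m=models.silhouettes('tray','top')[0]['region'].astype(np.uint8)
q=cv2.boxPoints(cv2.minAreaRect(cv2.findNonZero(m))); print('tray',[np.round(ray('top',p,.03)[:2],3) for p in q])
hsv=cv2.cvtColor(im,cv2.COLOR_RGB2HSV)
b=((hsv[:,:,0]>100)&(hsv[:,:,0]<118)&(hsv[:,:,1]>130)).astype(np.uint8); b[:270]=0;b[300:]=0;b[:,:120]=0;b[:,280:]=0
xs=np.nonzero(b)[1];print(xs.min(),xs.max())
for col in (140,160,220,240,260):
    r=np.nonzero(b[:,col])[0]; print(col,r.min(),r.max(),np.round(ray('top',(col,r.min()),.11),3))
for cx in [(143,73),(272,76),(270,205),(137,198)]: print('cab',np.round(ray('top',cx,.116),3))
for cx in [(134,283),(265,286)]: print('front',np.round(ray('top',cx,.11),3))
c=np.hstack([cv2.resize(im[170:310,260:380],None,fx=3,fy=3,interpolation=2),cv2.resize(im[180:320,120:290],None,fx=2.4,fy=3)]); cv2.imwrite('pics/crop.png',c[:,:800,::-1])
E
```

```text
white 0.16 [0.3282 0.4176] arearatio 1.57
yellow 0.87 [0.4504 0.0694] arearatio 1.98
yellow 0.69 [0.5748 0.0528] arearatio 0.92
violet 0.94 [ 0.6804 -0.054 ] arearatio 0.94
violet 0.39 [0.8139 0.0255] arearatio 2.17
green 0.94 [ 0.5776 -0.0467] arearatio 0.99
green 0.43 [0.5749 0.053 ] arearatio 0.98
yellow 0.87 [295.0, 283.3] 1016
yellow 0.69 [306.5, 232.8] 492
orange 0.23 [327.7, 315.5] 1003
tray [array([ 0.425, -0.192]), array([ 0.661, -0.211]), array([ 0.649, -0.4  ]), array([ 0.413, -0.378])]
216 265Traceback (most recent call last):
  File "<stdin>", line 11, in <module>
    return umr_minimum(a, axis, None, out, keepdims, initial, where)
ValueError: zero-size array to reduction operation minimum which has no identity
```

```bash
python3 - <<'E'
from h import *
im=cv2.imread('pics/top1.png')[:,:,::-1]
c=np.hstack([cv2.resize(im[170:310,255:385],None,fx=3,fy=3,interpolation=2),cv2.resize(im[180:320,125:290],None,fx=2.4,fy=3)]); cv2.imwrite('pics/crop.png',c[:,:800,::-1])
# lid discs: dark or dot-coloured blob => HoughCircles on gray
g=cv2.GaussianBlur(cv2.cvtColor(im,cv2.COLOR_RGB2GRAY),(3,3),0)
up=cv2.resize(g[170:300,270:370],None,fx=4,fy=4,interpolation=cv2.INTER_CUBIC)
C=cv2.HoughCircles(up,cv2.HOUGH_GRADIENT,1,90,param1=100,param2=25,minRadius=36,maxRadius=80)
for x,y,r in C[0]: px=(270+x/4-.4,170+y/4-.4); print(np.round(px,1),round(r/4,1),np.round(ray('top',px,.07),4))
hsv=cv2.cvtColor(im,cv2.COLOR_RGB2HSV)
b=((hsv[:,:,0]>98)&(hsv[:,:,0]<122)&(hsv[:,:,1]>90)).astype(np.uint8); b[:270]=0;b[300:]=0;b[:,:120]=0;b[:,280:]=0
xs=np.nonzero(b)[1];print(xs.min(),xs.max())
for col in (140,160,180,220,240,260):
    r=np.nonzero(b[:,col])[0]
    if len(r): print(col,r.min(),r.max(),np.round(ray('top',(col,r.min()),.11),3))
for cx in [(143,73),(272,76),(270,205),(137,198)]: print('cab',np.round(ray('top',cx,.116),3))
for cx in [(134,283),(265,286)]: print('front',np.round(ray('top',cx,.11),3))
for cx in [(405,196),(481,198),(480,287),(403,284)]: print('tray',np.round(ray('top',cx,.035),3))
E
```

```text
[345.5 268.5] 12.5 [ 0.4792 -0.05    0.07  ]
[295.5 282. ] 13.3 [0.4503 0.0698 0.07  ]
[301.7 230.2] 12.6 [0.5736 0.0521 0.07  ]
[342.5 227.7] 12.5 [ 0.577  -0.0458  0.07  ]
[344.5 185.5] 12.5 [ 0.6796 -0.0537  0.07  ]
133 265
160 281 281 [0.461 0.378 0.11 ]
220 280 285 [0.459 0.241 0.11 ]
240 281 286 [0.456 0.195 0.11 ]
260 281 287 [0.455 0.149 0.11 ]
cab [0.953 0.418 0.116]
cab [0.937 0.112 0.116]
cab [0.629 0.122 0.116]
cab [0.654 0.43  0.116]
front [0.458 0.438 0.11 ]
front [0.443 0.138 0.11 ]
tray [ 0.656 -0.206  0.035]
tray [ 0.646 -0.394  0.035]
tray [ 0.426 -0.379  0.035]
tray [ 0.438 -0.192  0.035]
```

View pics/crop.png

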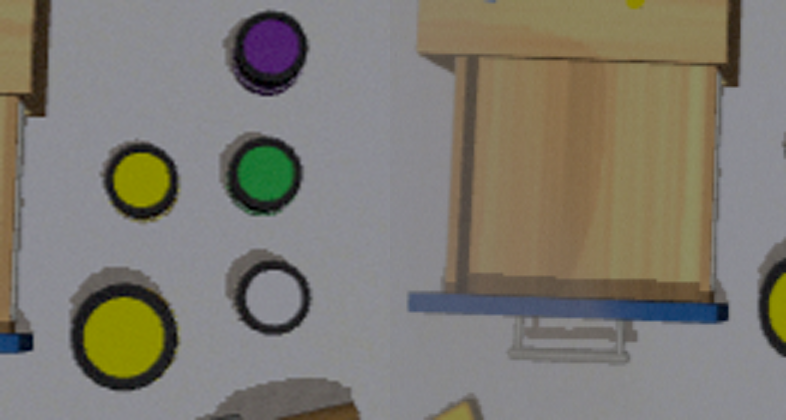

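The crop shows four job jars: white, green, violet and the small yellow (lid radius about 12.6 px). The larger yellow at (296,282) is the look-alike. The drawer is open about 0.18 with its floor clear. I'll go above the small yellow jar.

Call:
{"op": "drive_tool", "data": {
  "series": [
    [[0,0,0,0,0,0.0387],[0,0,0,0,0,0.0387],[0.227,-0.318,0.016,0,0,0],[0.227,-0.318,0.016,0,0,0],[0.227,-0.318,0.016,0,0,0],[0.227,-0.318,0.016,0,0,0],[0.227,-0.318,0.016,0,0,0],[0.227,-0.318,0.016,0,0,0],[0.227,-0.318,0.016,0,0,0],[0.227,-0.318,0.016,0,0,0],[0.227,-0.318,0.016,0,0,0],[0.227,-0.318,0.016,0,0,0],[0.227,-0.318,0.016,0,0,0],[0.227,-0.318,0.016,0,0,0],[0.227,-0.318,0.016,0,0,0],[0.227,-0.318,0.016,0,0,0],[0.227,-0.318,0.016,0,0,0],[0.227,-0.318,0.016,0,0,0]]
  ],
  "jaw": 0.8,
  "grip_force": 30
}}

```text
clock: 3.65
tcp_pos: [0.5752, 0.0536, 0.1763]
orientation: [0.0, 1.0, -0.0, 0.0]
wrist_force: [1.0, -0.2, 0.1]
finger_gap: 0.0765
grip_force: 0.0
```

```bash
cat >> h.py <<'E'
from scipy.spatial.transform import Rotation as Rt
def heft(n=6,cam='wrist'):
    F=[];T=[]
    for i in range(n):
        viewer.read_camera(cam); s=env.get_state(); F.append(s['wrist_force']); T.append(s['tau'])
    F=np.array(F);T=np.array(T)
    print('F',F.mean(0).round(2),'std',F.std(0).round(2),'tau',T.mean(0).round(2),'std',T.std(0).round(3),'tcp',s['tcp_pos'].round(4),'gap',round(s['finger_gap'],4))
def wray(px,z):
    s=env.get_state(); w,x,y,zq=s['orientation']; R=Rt.from_quat([x,y,zq,w]).as_matrix()
    c=viewer.camera_info('wrist'); K=np.array(c['intrinsics']);T=np.array(c['T_tool_cam'])
    d=R@T[:3,:3]@np.linalg.solve(K,[px[0],px[1],1.]); o=R@T[:3,3]+s['tcp_pos']
    return o+d*(z-o[2])/d[2]
E
python3 - <<'E'
from h import *
heft(8)
im=save('wrist','w0.png')
E
```

```text
F [ 0.29 -0.02 -0.29] std [1.65 1.03 0.51] tau [  0.34 -48.63  29.35   0.23  -0.05   0.07] std [1.155 1.676 1.442 0.949 0.349 0.108] tcp [0.5738 0.0512 0.1765] gap 0.0768
```

View pics/w0.png

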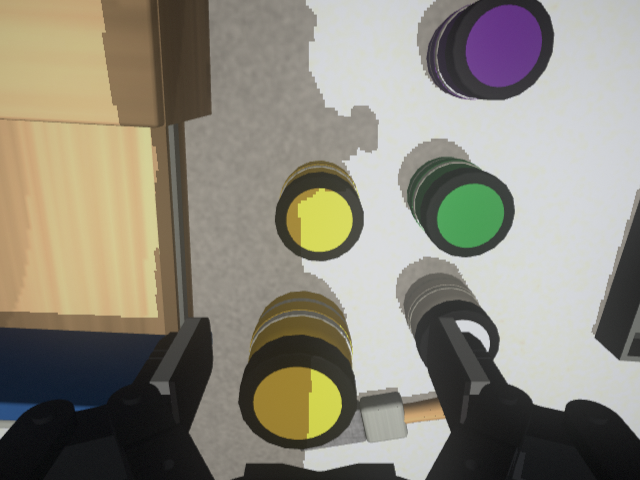

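The wrist view shows the small yellow lid at (319,215), green at (470,210), violet at (504,42), white at (457,337), and the big yellow at (299,392). I'll convert these to positions.

```bash
python3 - <<'E'
from h import *
for n,p in dict(y=(319,215),g=(467,208),v=(502,48),Y=(299,392)).items(): print(n,wray(p,.07 if n!='Y' else .09).round(4))
print(env.get_state()['tcp_pos'])
E
```

```text
y [0.5785 0.0522 0.07  ]
g [ 0.5831 -0.045   0.07  ]
v [ 0.6798 -0.0548  0.07  ]
Y [0.4532 0.0667 0.09  ]
[0.57386114 0.05118786 0.1765588 ]
```

Call:
{"op": "drive_tool", "data": {
  "series": [
    [[0.017,-0.008,0.25,0,0,0],[0,0,0.25,0,0,0],[0,0,0.25,0,0,0],[0,0,0.25,0,0,0],[0,0,0.155,0,0,0],[0,0,0,0,0,0]]
  ],
  "jaw": 0.8
}}

```text
clock: 4.85
tcp_pos: [0.5746, 0.0524, 0.0364]
orientation: [0.0, 1.0, -0.001, -0.002]
wrist_force: [0.3, -0.9, 0.5]
finger_gap: 0.0771
grip_force: 0.0
```

Call:
{"op": "drive_tool", "data": {
  "series": [
    [[0,0,0,0,0,0],[0,0,0,0,0,0],[0,0,0,0,0,0],[0,0,0,0,0,0],[0,0,0,0,0,0],[0,0,0,0,0,0],[0,0,-0.2,0,0,0],[0,0,-0.3,0,0,0],[0,0,-0.3,0,0,0],[0,0,-0.3,0,0,0],[0,0,-0.055,0,0,0],[0,0,0,0,0,0],[0,0,0,0,0,0],[0,0,0,0,0,0],[0,0,0,0,0,0]]
  ],
  "jaw": -1,
  "grip_force": 30
}}

```text
clock: 6.72
tcp_pos: [0.5759, 0.0532, 0.1754]
orientation: [-0.0, 1.0, -0.0, -0.001]
wrist_force: [0.3, 0.2, -0.6]
finger_gap: 0.0573
grip_force: 32.1
```

```bash
python3 - <<'E'
from h import *
heft(12)
E
```

```text
F [ 0.22 -0.05 -0.32] std [0.45 0.39 0.54] tau [ -0.   -48.91  29.71   0.    -0.    -0.  ] std [0.002 0.028 0.035 0.005 0.    0.   ] tcp [0.5763 0.0532 0.1763] gap 0.0571
```

Call:
{"op": "drive_tool", "data": {
  "series": [
    [[-0.05,0.2,0,0,0,0],[-0.1,0.35,0,0,0,0],[-0.1,0.35,0,0,0,0],[-0.1,0.35,0,0,0,0],[-0.1,0.35,0,0,0,0],[-0.1,0.35,0,0,0,0],[-0.1,0.35,0,0,0,0],[-0.1,0.35,0,0,0,0],[-0.1,0.3,0,0,0,0],[-0.017,0.15,0,0,0,0],[0,0,0,0,0,0],[0,0,0,0,0,0],[0,0,0,0,0,0],[0,0,0,0,0,0],[0,0,0,0,0,0],[0,0,0,0,0,0]]
  ]
}}

```text
clock: 9.32
tcp_pos: [0.4723, -0.3186, 0.1763]
orientation: [0.0, 1.0, -0.0, 0.0]
wrist_force: [0.1, 0.0, -0.8]
finger_gap: 0.0573
grip_force: 32.2
```

```bash
python3 - <<'E'
from h import *
heft(8,'top')
save('top','top2.png')
E
```

```text
F [ 0.15  0.04 -0.32] std [0.25 0.42 0.45] tau [ 4.000e-02 -4.796e+01  2.970e+01  0.000e+00  0.000e+00  0.000e+00] std [0.023 0.007 0.002 0.001 0.001 0.   ] tcp [ 0.4721 -0.3188  0.1763] gap 0.0573
```

View pics/top2.png

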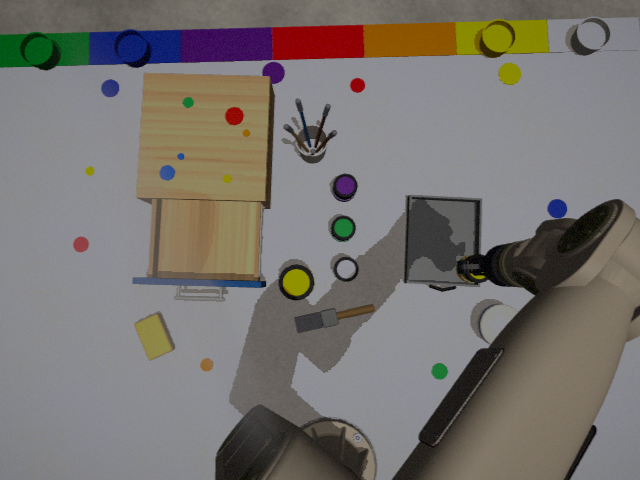

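Yellow is gone from the table and is held in the gripper over the tray, at about (478,268). It feels light, so I'll set it down in the tray.

Call:
{"op": "drive_tool", "data": {
  "series": [
    [[0,0,0.25,0,0,0],[0,0,0.25,0,0,0],[0,0,0.25,0,0,0],[0,0,0.2,0,0,0],[0,0,0.1,0,0,0],[0,0,0.065,0,0,0],[0,0,0,0,0,0],[0,0,0,0,0,0]]
  ]
}}

```text
clock: 10.78
tcp_pos: [0.4728, -0.3196, 0.0434]
orientation: [0.001, 1.0, -0.0, 0.001]
wrist_force: [-0.4, -1.3, 2.1]
finger_gap: 0.0571
grip_force: 38.2
```

Call:
{"op": "drive_tool", "data": {
  "series": [
    [[0,0,0,0,0,0],[0,0,0,0,0,0],[0,0,0,0,0,0],[0,0,-0.065,0,0,0],[0,0,-0.25,0,0,0],[0,0,-0.3,0,0,0],[0,0,-0.3,0,0,0],[0,0,-0.2,0,0,0],[0,0,0,0,0,0],[0,0,0,0,0,0],[0,0,0,0,0,0],[0,0,0,0,0,0],[0,0,0,0,0,0],[0,0,0,0,0,0]]
  ],
  "jaw": 0.6
}}

```text
clock: 12.52
tcp_pos: [0.4721, -0.3187, 0.1761]
orientation: [-0.0, 1.0, -0.0, -0.0]
wrist_force: [-0.8, 0.3, 0.8]
finger_gap: 0.0684
grip_force: 0.0
```

```bash
python3 - <<'E'
from h import *
heft(8,'top')
jars()
E
```

```text
F [ 0.01 -0.02 -0.14] std [0.4  0.44 0.48] tau [ -0.   -47.61  29.48   0.    -0.    -0.  ] std [0.001 0.019 0.016 0.001 0.    0.   ] tcp [ 0.4722 -0.3188  0.1763] gap 0.068
white 0.84 [ 0.4792 -0.0499] arearatio 1.08
yellow 0.74 [ 0.4644 -0.3107] arearatio 0.58
yellow 0.58 [0.4525 0.0694] arearatio 1.91
violet 0.57 [ 0.6805 -0.0543] arearatio 0.95
green 0.59 [ 0.5787 -0.0468] arearatio 0.98
```

Joint torque puts yellow at about 60 g, so the tray is right. White is next.

Call:
{"op": "drive_tool", "data": {
  "series": [
    [[0.058,-0.2,0,0,0,0],[0,-0.35,0,0,0,0],[0,-0.4,0,0,0,0],[0,-0.4,0,0,0,0],[0,-0.4,0,0,0,0],[0,-0.3,0,0,0,0],[0,-0.193,0,0,0,0],[0,0,0,0,0,0],[0,0,0,0,0,0],[0,0,0,0,0,0],[0,0,0,0,0,0],[0,0,0,0,0,0]]
  ],
  "jaw": 0.8
}}

```text
clock: 14.62
tcp_pos: [0.4792, -0.0501, 0.1762]
orientation: [0.0, 1.0, -0.001, -0.0]
wrist_force: [-0.0, -0.3, 0.6]
finger_gap: 0.0767
grip_force: 0.0
```

```bash
python3 - <<'E'
from h import *
heft(4)
for n in('white','green','violet'):
    for d in models.silhouettes('jar_'+n,'wrist')[:2]: print(n,round(d['score'],2),np.round(d['location']),wray(d['location'],.05).round(3))
E
```

```text
F [ 0.22 -0.09  0.2 ] std [0.5  0.37 0.44] tau [ -0.05 -37.72  29.16  -0.    -0.    -0.  ] std [0.005 0.006 0.002 0.    0.    0.   ] tcp [ 0.4792 -0.0498  0.1762] gap 0.0772
white 0.75 [320. 216.] [ 0.478 -0.05   0.05 ]
white 0.73 [ 24. 178.] [0.505 0.154 0.05 ]
green 0.68 [317.  61.] [ 0.579 -0.047  0.05 ]
```

Call:
{"op": "drive_tool", "data": {
  "series": [
    [[0,0,0.25,0,0,0],[0,0,0.25,0,0,0],[0,0,0.25,0,0,0],[0,0,0.25,0,0,0],[0,0,0.155,0,0,0],[0,0,0,0,0,0]]
  ],
  "jaw": 0.8
}}

```text
clock: 15.72
tcp_pos: [0.4778, -0.0492, 0.0364]
orientation: [-0.0, 1.0, -0.0, -0.002]
wrist_force: [0.1, -0.4, 0.2]
finger_gap: 0.0768
grip_force: 0.0
```

Call:
{"op": "drive_tool", "data": {
  "series": [
    [[0,0,0,0,0,0],[0,0,0,0,0,0],[0,0,0,0,0,0],[0,0,0,0,0,0],[0,0,0,0,0,0],[0,0,0,0,0,0],[0,0,-0.2,0,0,0],[0,0,-0.3,0,0,0],[0,0,-0.3,0,0,0],[0,0,-0.3,0,0,0],[0,0,-0.055,0,0,0],[0,0,0,0,0,0],[0,0,0,0,0,0],[0,0,0,0,0,0],[0,0,0,0,0,0]]
  ],
  "jaw": -1,
  "grip_force": 40
}}

```text
clock: 17.6
tcp_pos: [0.4788, -0.0495, 0.1755]
orientation: [-0.0, 1.0, -0.0, -0.001]
wrist_force: [-0.2, 0.2, -0.7]
finger_gap: 0.0567
grip_force: 42.7
```

```bash
python3 - <<'E'
from h import *
heft(4)
E
```

```text
F [ 0.35 -0.24 -0.9 ] std [0.57 0.31 0.43] tau [-0.000e+00 -3.810e+01  2.944e+01  1.000e-02 -0.000e+00  0.000e+00] std [0.002 0.011 0.014 0.003 0.    0.   ] tcp [ 0.4792 -0.0496  0.1761] gap 0.0565
```

White weighs about 80 g, so it goes in the tray, slot B.

Call:
{"op": "drive_tool", "data": {
  "series": [
    [[0.033,0.15,0,0,0,0],[0.06,0.3,0,0,0,0],[0.06,0.35,0,0,0,0],[0.06,0.35,0,0,0,0],[0.06,0.3,0,0,0,0],[0.06,0.217,0,0,0,0],[0,0.1,0,0,0,0],[0,0,0,0,0,0],[0,0,0,0,0,0],[0,0,0.25,0,0,0],[0,0,0.25,0,0,0],[0,0,0.25,0,0,0],[0,0,0.2,0,0,0],[0,0,0.1,0,0,0],[0,0,0.065,0,0,0],[0,0,0,0,0,0],[0,0,0,0,0,0]]
  ]
}}

```text
clock: 19.92
tcp_pos: [0.5197, -0.2611, 0.0441]
orientation: [-0.0, 1.0, 0.0, 0.001]
wrist_force: [-1.2, 2.3, 6.2]
finger_gap: 0.0568
grip_force: 44.3
```

Call:
{"op": "drive_tool", "data": {
  "series": [
    [[0,0,0,0,0,0],[0,0,0,0,0,0],[0,0,0,0,0,0],[0,0,-0.065,0,0,0],[0,0,-0.25,0,0,0],[0,0,-0.3,0,0,0],[0,0,-0.3,0,0,0],[0,0,-0.2,0,0,0],[0,0,0,0,0,0],[0,0,0,0,0,0]]
  ],
  "jaw": 0.6
}}

```text
clock: 21.18
tcp_pos: [0.5187, -0.2615, 0.1755]
orientation: [-0.0, 1.0, -0.0, -0.0]
wrist_force: [-0.3, 0.8, -0.3]
finger_gap: 0.0684
grip_force: 0.0
```

```bash
python3 - <<'E'
from h import *
save('top','top3.png')
jars()
E
```

```text
white 0.55 [ 0.509  -0.2567] arearatio 0.5
yellow 0.9 [0.4507 0.0696] arearatio 1.97
yellow 0.85 [ 0.4693 -0.3188] arearatio 1.01
violet 0.9 [ 0.6811 -0.055 ] arearatio 0.89
green 0.66 [ 0.5777 -0.0457] arearatio 0.92
```

Call:
{"op": "drive_tool", "data": {
  "series": [
    [[0.05,-0.15,0,0,0,0],[0.1,-0.35,0,0,0,0],[0.1,-0.35,0,0,0,0],[0.1,-0.35,0,0,0,0],[0.1,-0.35,0,0,0,0],[0.042,-0.25,0,0,0,0],[0,0,0,0,0,0],[0,0,0,0,0,0],[0,0,0,0,0,0],[0,0,0,0,0,0],[0,0,0,0,0,0],[0,0,0,0,0,0]]
  ],
  "jaw": 0.8
}}

```text
clock: 22.92
tcp_pos: [0.5782, -0.0461, 0.1763]
orientation: [0.0, 1.0, -0.001, 0.0]
wrist_force: [0.9, -0.1, -0.3]
finger_gap: 0.0767
grip_force: 0.0
```

```bash
python3 - <<'E'
from h import *
heft(4)
for n in('green','violet'):
    for d in models.silhouettes('jar_'+n,'wrist')[:2]: print(n,round(d['score'],2),np.round(d['location']),wray(d['location'],.05).round(3))
E
```

```text
F [ 0.01  0.19 -0.43] std [0.37 0.27 0.29] tau [ -0.06 -48.81  29.54   0.    -0.    -0.  ] std [0.003 0.    0.001 0.    0.    0.   ] tcp [ 0.5782 -0.0458  0.1763] gap 0.0771
green 0.69 [322. 216.] [ 0.576 -0.047  0.05 ]
violet 0.71 [339.  54.] [ 0.683 -0.057  0.05 ]
violet 0.17 [324. 216.] [ 0.576 -0.048  0.05 ]
```

Call:
{"op": "drive_tool", "data": {
  "series": [
    [[0,0,0.25,0,0,0],[0,0,0.25,0,0,0],[0,0,0.25,0,0,0],[0,0,0.25,0,0,0],[0,0,0.155,0,0,0],[0,0,0,0,0,0]]
  ],
  "jaw": 0.8
}}

```text
clock: 23.98
tcp_pos: [0.5767, -0.0453, 0.0361]
orientation: [-0.0, 1.0, -0.0, -0.002]
wrist_force: [0.2, -0.2, -0.3]
finger_gap: 0.077
grip_force: 0.0
```

Call:
{"op": "drive_tool", "data": {
  "series": [
    [[0,0,0,0,0,0],[0,0,0,0,0,0],[0,0,0,0,0,0],[0,0,0,0,0,0],[0,0,0,0,0,0],[0,0,0,0,0,0],[0,0,-0.2,0,0,0],[0,0,-0.3,0,0,0],[0,0,-0.3,0,0,0],[0,0,-0.3,0,0,0],[0,0,-0.055,0,0,0],[0,0,0,0,0,0],[0,0,0,0,0,0],[0,0,0,0,0,0],[0,0,0,0,0,0]]
  ],
  "jaw": -1,
  "grip_force": 40
}}

```text
clock: 25.85
tcp_pos: [0.5778, -0.0456, 0.1754]
orientation: [-0.0, 1.0, -0.0, -0.001]
wrist_force: [0.0, 0.4, -1.4]
finger_gap: 0.0566
grip_force: 42.9
```

```bash
python3 - <<'E'
from h import *
heft(4)
E
```

```text
F [-0.2  -0.28 -1.65] std [0.68 0.53 0.55] tau [-0.000e+00 -4.965e+01  3.011e+01  1.000e-02 -0.000e+00 -0.000e+00] std [0.002 0.008 0.017 0.004 0.    0.   ] tcp [ 0.5782 -0.0457  0.1761] gap 0.0566
```

Green weighs about 150 g (around half full), so the tray is allowed whatever the small error. It goes in slot C.

Call:
{"op": "drive_tool", "data": {
  "series": [
    [[0,0.15,0,0,0,0],[0,0.3,0,0,0,0],[-0.05,0.35,0,0,0,0],[-0.067,0.35,0,0,0,0],[0,0.35,0,0,0,0],[0,0.35,0,0,0,0],[0,0.3,0,0,0,0],[0,0.17,0,0,0,0],[0,0,0,0,0,0],[0,0,0,0,0,0],[0,0,0.25,0,0,0],[0,0,0.25,0,0,0],[0,0,0.25,0,0,0],[0,0,0.2,0,0,0],[0,0,0.1,0,0,0],[0,0,0.055,0,0,0],[0,0,0,0,0,0],[0,0,0,0,0,0]]
  ]
}}

```text
clock: 28.3
tcp_pos: [0.5647, -0.3244, 0.0446]
orientation: [0.001, 1.0, -0.0, 0.001]
wrist_force: [0.7, -0.4, -1.8]
finger_gap: 0.0566
grip_force: 43.1
```

Call:
{"op": "drive_tool", "data": {
  "series": [
    [[0,0,0,0,0,0],[0,0,0,0,0,0],[0,0,0,0,0,0],[0,0,-0.065,0,0,0],[0,0,-0.25,0,0,0],[0,0,-0.3,0,0,0],[0,0,-0.3,0,0,0],[0,0,-0.2,0,0,0],[0,0,0,0,0,0],[0,0,0,0,0,0]]
  ],
  "jaw": 0.6
}}

```text
clock: 29.55
tcp_pos: [0.5637, -0.3238, 0.1765]
orientation: [-0.0, 1.0, -0.0, -0.0]
wrist_force: [0.3, -0.2, -0.6]
finger_gap: 0.0685
grip_force: 0.0
```

```bash
python3 - <<'E'
from h import *
heft(2,'top')
jars()
E
```

```text
F [ 0.22  0.07 -0.1 ] std [0.31 0.09 0.11] tau [ 2.000e-02 -5.759e+01  3.039e+01  0.000e+00  0.000e+00 -0.000e+00] std [0.001 0.167 0.128 0.004 0.    0.   ] tcp [ 0.5633 -0.3236  0.1758] gap 0.0683
white 0.9 [ 0.5193 -0.2632] arearatio 0.94
yellow 0.88 [0.4505 0.07  ] arearatio 2.06
yellow 0.82 [ 0.4699 -0.3186] arearatio 0.98
violet 0.69 [ 0.6806 -0.0542] arearatio 0.97
violet 0.56 [0.8095 0.0253] arearatio 1.97
```

Call:
{"op": "drive_tool", "data": {
  "series": [
    [[0.05,-0.15,0,0,0,0],[0.13,-0.3,0,0,0,0],[0.16,-0.35,0,0,0,0],[0.16,-0.35,0,0,0,0],[0.16,-0.35,0,0,0,0],[0.16,-0.35,0,0,0,0],[0.1,-0.25,0,0,0,0],[0.059,-0.144,0,0,0,0],[0,0,0,0,0,0],[0,0,0,0,0,0],[0,0,0,0,0,0],[0,0,0,0,0,0],[0,0,0,0,0,0],[0,0,0,0,0,0]]
  ],
  "jaw": 0.8
}}

```text
clock: 31.6
tcp_pos: [0.6816, -0.0552, 0.1775]
orientation: [0.0, 1.0, -0.0, 0.0]
wrist_force: [1.0, -0.1, -0.3]
finger_gap: 0.0768
grip_force: 0.0
```

```bash
python3 - <<'E'
from h import *
heft(4)
for n in('violet',):
    for d in models.silhouettes('jar_'+n,'wrist')[:2]: print(n,round(d['score'],2),np.round(d['location']),wray(d['location'],.05).round(3))
E
```

```text
F [0.02 0.28 0.18] std [0.41 0.81 0.17] tau [ -0.08 -60.45  30.04   0.    -0.    -0.  ] std [0.013 0.001 0.001 0.    0.    0.   ] tcp [ 0.6817 -0.0548  0.1775] gap 0.077
violet 0.58 [321. 213.] [ 0.682 -0.055  0.05 ]
```

Call:
{"op": "drive_tool", "data": {
  "series": [
    [[0,0,0.25,0,0,0],[0,0,0.25,0,0,0],[0,0,0.25,0,0,0],[0,0,0.25,0,0,0],[0,0,0.165,0,0,0],[0,0,0,0,0,0]]
  ],
  "jaw": 0.8
}}

```text
clock: 32.6
tcp_pos: [0.68, -0.0545, 0.0356]
orientation: [-0.0, 1.0, -0.0, -0.002]
wrist_force: [0.3, -0.4, -0.5]
finger_gap: 0.0772
grip_force: 0.0
```

Call:
{"op": "drive_tool", "data": {
  "series": [
    [[0,0,0,0,0,0],[0,0,0,0,0,0],[0,0,0,0,0,0],[0,0,0,0,0,0],[0,0,0,0,0,0],[0,0,0,0,0,0],[0,0,-0.2,0,0,0],[0,0,-0.3,0,0,0],[0,0,-0.3,0,0,0],[0,0,-0.3,0,0,0],[0,0,-0.065,0,0,0],[0,0,0,0,0,0],[0,0,0,0,0,0],[0,0,0,0,0,0],[0,0,0,0,0,0]]
  ],
  "jaw": -1,
  "grip_force": 40
}}

```text
clock: 34.48
tcp_pos: [0.6812, -0.0548, 0.1764]
orientation: [-0.0, 1.0, -0.0, -0.001]
wrist_force: [-0.4, 0.4, -2.0]
finger_gap: 0.0563
grip_force: 43.0
```

```bash
python3 - <<'E'
from h import *
heft(4)
for cx in [(135.4,197.7),(264.6,201.7)]: print('cabfront',np.round(ray('top',cx,.116),3))
for cx in [(132.5,283.3),(265.4,286.3),(132.5,277.7),(265.4,281.3)]: print('front',np.round(ray('top',cx,.11),3))
E
```

```text
F [-0.24 -0.16 -1.92] std [0.29 0.6  0.49] tau [-0.000e+00 -6.170e+01  3.078e+01  1.000e-02 -0.000e+00  0.000e+00] std [0.001 0.008 0.018 0.004 0.    0.   ] tcp [ 0.6816 -0.0549  0.1773] gap 0.0569
cabfront [0.654 0.434 0.116]
cabfront [0.637 0.135 0.116]
front [0.457 0.441 0.11 ]
front [0.442 0.137 0.11 ]
front [0.47  0.442 0.11 ]
front [0.454 0.137 0.11 ]
```

Violet weighs about 190–200 g, over half full, so it goes in the drawer.

Call:
{"op": "drive_tool", "data": {
  "series": [
    [[-0.1,0,0,0,0,0],[-0.15,-0.15,0,0,0,0],[-0.15,-0.3,0,0,0,0],[-0.15,-0.35,0,0,0,0],[-0.15,-0.35,0,0,0,0],[-0.15,-0.35,0,0,0,0],[-0.15,-0.35,0,0,0,0],[-0.15,-0.35,0,0,0,0],[-0.097,-0.35,0,0,0,0],[0,-0.192,0,0,0,0],[0,-0.1,0,0,0,0],[0,0,0,0,0,0],[0,0,0,0,0,0]]
  ]
}}

```text
clock: 36.3
tcp_pos: [0.528, 0.187, 0.1838]
orientation: [-0.038, 0.996, 0.076, -0.004]
wrist_force: [-0.3, 0.2, -1.9]
finger_gap: 0.0564
grip_force: 43.1
```

```bash
python3 - <<'E'
from h import *
print(env.get_state()['tcp_pos'])
save('top','top4.png')
E
```

```text
[0.52795511 0.18702288 0.18378345]
```

View pics/top4.png

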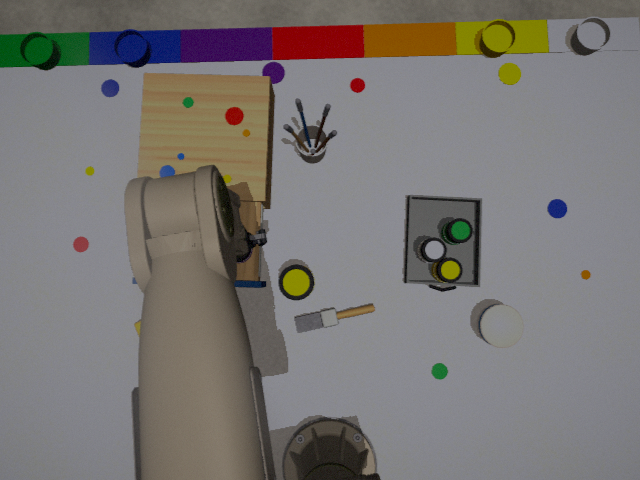

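```bash
python3 - <<'E'
from h import *
s=env.get_state(); print(s['joint_pos'].round(3), Rt.from_quat(np.roll(s['orientation'],-1)).as_matrix().round(3))
E
```

```text
[ 0.152  0.285 -0.052  1.235  0.077  3.141] [[ 0.988  0.152 -0.013]
 [ 0.152 -0.985  0.076]
 [-0.001 -0.077 -0.997]]
```

The arm stopped because joint 6 hit its limit (q6 = q1 + π at this yaw). The jar is still held, with the tool tilted about 4°. I'll turn the tool a quarter turn away from the limit, which also straightens it. The picture also shows yellow, white and green standing in the tray at (449,270), (432,250), (458,230).

```bash
cat >> h.py <<'E'
def turn(yaw):
    s=env.get_state(); R=Rt.from_quat(np.roll(s['orientation'],-1))
    c,n=np.cos(yaw),np.sin(yaw); G=Rt.from_matrix([[c,n,0],[n,-c,0],[0,0,-1]])
    v=(R.inv()*G).as_rotvec(); print('rotvec share',(v/np.pi).round(4),'rows',np.degrees(np.linalg.norm(v))/10, s['tcp_pos'].round(4))
E
python3 -c "
from h import *
turn(np.pi/2)"
```

```text
rotvec share [-0.0205 -0.017  -0.4511] rows 8.134176663438394 [0.5279 0.187  0.1838]
```

Call:
{"op": "drive_tool", "data": {
  "series": [
    [[0,0,0,-0.002,-0.0017,-0.0451],[0,0,0,-0.002,-0.0017,-0.0451],[0,0,0,-0.002,-0.0017,-0.0451],[0,0,0,-0.002,-0.0017,-0.0451],[0,0,0,-0.002,-0.0017,-0.0451],[0,0,0,-0.002,-0.0017,-0.0451],[0,0,0,-0.002,-0.0017,-0.0451],[0,0,0,-0.002,-0.0017,-0.0451],[0,0,0,-0.002,-0.0017,-0.0451],[0,0,0,-0.002,-0.0017,-0.0451],[0,0,0,0,0,0],[0,0,0,0,0,0],[0,0,0,0,0,0]]
  ]
}}

```text
clock: 37.98
tcp_pos: [0.5277, 0.1873, 0.184]
orientation: [-0.001, 0.708, 0.707, 0.0]
wrist_force: [-0.3, 0.9, -0.9]
finger_gap: 0.0566
grip_force: 43.0
```

```bash
python3 -c "
from h import *
turn(np.pi/2); print(env.get_state()['joint_pos'].round(3))"
```

```text
rotvec share [-0.0003 -0.0004 -0.0004] rows 0.011210828912211722 [0.5277 0.1873 0.184 ]
[ 1.970e-01  2.920e-01 -4.000e-02  1.240e+00  1.000e-03  1.769e+00]
```

Call:
{"op": "drive_tool", "data": {
  "series": [
    [[0.2,0.044,0,0,0,0],[0.25,0.05,0,0,0,0],[0.25,0.05,0,0,0,0],[0.119,0,0,0,0,0],[0,0,0,0,0,0],[0,0,0.25,0,0,0],[0,0,0.25,0,0,0],[0,0,0.25,0,0,0],[0,0,0.15,0,0,0],[0,0,0.1,0,0,0],[0,0,0.05,0,0,0],[0,0,0,0,0,0],[0,0,0,0,0,0]]
  ]
}}

```text
clock: 39.6
tcp_pos: [0.5457, 0.2857, 0.0596]
orientation: [0.0, 0.707, 0.707, 0.001]
wrist_force: [-0.3, -2.2, 4.2]
finger_gap: 0.0564
grip_force: 44.5
```

Call:
{"op": "drive_tool", "data": {
  "series": [
    [[0,0,0,0,0,0],[0,0,0,0,0,0],[0,0,0,0,0,0],[0,0,-0.065,0,0,0],[0,0,-0.25,0,0,0],[0,0,-0.3,0,0,0],[0,0,-0.3,0,0,0],[0,0,-0.2,0,0,0],[0,0,0,0,0,0],[0,0,0,0,0,0]]
  ],
  "jaw": 0.6
}}

```text
clock: 40.85
tcp_pos: [0.5444, 0.2856, 0.1912]
orientation: [-0.001, 0.707, 0.707, -0.0]
wrist_force: [0.9, -0.2, -0.8]
finger_gap: 0.0681
grip_force: 0.0
```

```bash
python3 - <<'E'
from h import *
print(env.get_state()['tcp_pos'])
save('wrist','w1.png')
E
```

```text
[0.5444106  0.28564198 0.19115709]
```

View pics/w1.png

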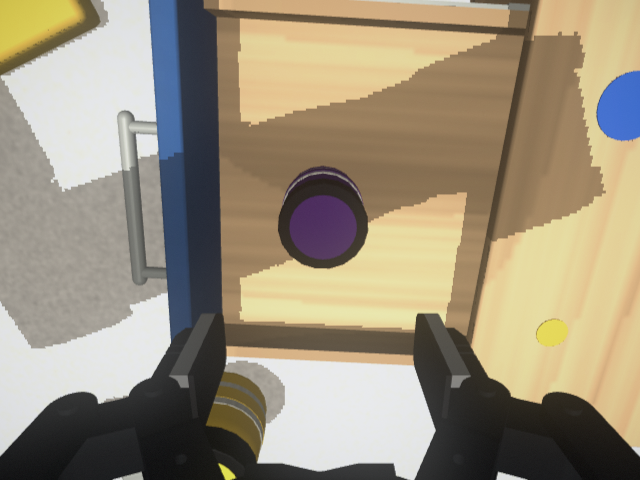

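Violet stands upright in the drawer at (322,225). The handle bar runs from (127,117) to (140,278). I'll move in front of the handle with the jaws shut.

Call:
{"op": "drive_tool", "data": {
  "series": [
    [[0.02,-0.2,0,0,0,0],[0.02,-0.35,0,0,0,0],[0.02,-0.4,0,0,0,0],[0.023,-0.4,0,0,0,0],[0,-0.233,0,0,0,0],[0,0,0,0,0,0],[0,0,0,0,0,0]]
  ],
  "jaw": -1
}}

```text
clock: 41.78
tcp_pos: [0.3553, 0.2956, 0.1916]
orientation: [-0.001, 0.707, 0.707, 0.0]
wrist_force: [0.6, 0.3, 0.5]
finger_gap: -0.0003
grip_force: 0.0
```

```bash
python3 - <<'E'
from h import *
s=env.get_state(); tp=s['tcp_pos']; print(tp,s['joint_pos'].round(2))
# handle from earlier wrist picture taken at known pose
p0=np.array([0.5444106,0.28564198,0.19115709]);c=viewer.camera_info('wrist');K=np.array(c['intrinsics']);T=np.array(c['T_tool_cam'])
R=np.array([[0,1,0],[1,0,0],[0,0,-1.]])
for px in [(127,117),(140,278)]:
    d=R@T[:3,:3]@np.linalg.solve(K,[*px,1.]); o=R@T[:3,3]+p0; print(o+d*(.078-o[2])/d[2])
jars()
turn(np.pi/2)
E
```

```text
[0.35531509 0.29563392 0.19161073] [ 0.52  0.1  -0.26  1.21  0.    2.09]
[0.42402038 0.35280979 0.078     ]
[0.41707095 0.24204385 0.078     ]
white 0.73 [ 0.5185 -0.2622] arearatio 0.89
white 0.53 [0.5142 0.1964] arearatio 0.14
yellow 0.77 [0.4488 0.068 ] arearatio 2.08
yellow 0.65 [ 0.4707 -0.2978] arearatio 0.93
violet 0.67 [0.5162 0.1942] arearatio 0.15
green 0.94 [ 0.5636 -0.3264] arearatio 0.96
rotvec share [-0.0004 -0.0003 -0.0001] rows 0.009507538965514963 [0.3557 0.2955 0.1918]
```

Call:
{"op": "drive_tool", "data": {
  "series": [
    [[0,0,0.25,0,0,0],[0,0,0.3,0,0,0],[0,0,0.3,0,0,0],[0,0,0.162,0,0,0],[0,0,0,0,0,0],[0,0.1,0,0,0,0],[0,0.1,0,0,0,0],[0,0.06,0,0,0,0],[0,0.04,0,0,0,0],[0,0.04,0,0,0,0],[0,0.04,0,0,0,0],[0,0.04,0,0,0,0],[0,0.05,0,0,0,0],[-0.004,0.06,0,0,0,0],[-0.004,0.07,0,0,0,0],[-0.004,0.08,0,0,0,0],[-0.004,0.08,0,0,0,0],[-0.004,0.08,0,0,0,0],[-0.004,0.08,0,0,0,0],[-0.004,0.08,0,0,0,0]]
  ]
}}

```text
clock: 44.48
tcp_pos: [0.4753, 0.2922, 0.0705]
orientation: [-0.001, 0.707, 0.707, -0.0]
wrist_force: [-1.5, 0.3, 0.6]
finger_gap: 0.0003
grip_force: 0.8
```

Call:
{"op": "drive_tool", "data": {
  "series": [
    [[-0.004,0.08,0,0,0,0],[-0.004,0.08,0,0,0,0],[-0.004,0.08,0,0,0,0],[-0.004,0.08,0,0,0,0],[-0.004,0.08,0,0,0,0],[-0.004,0.08,0,0,0,0],[-0.004,0.08,0,0,0,0],[-0.003,0.06,0,0,0,0],[-0.003,0.05,0,0,0,0],[-0.003,0.05,0,0,0,0],[-0.003,0.05,0,0,0,0],[-0.003,0.05,0,0,0,0],[-0.003,0.05,0,0,0,0]]
  ]
}}

```text
clock: 46.1
tcp_pos: [0.5795, 0.2871, 0.0705]
orientation: [-0.001, 0.707, 0.707, 0.0]
wrist_force: [-1.5, 0.4, 0.8]
finger_gap: -0.0005
grip_force: 0.7
```

Call:
{"op": "drive_tool", "data": {
  "series": [
    [[-0.003,0.04,0,0,0,0],[0,0.03,0,0,0,0],[0,0,0,0,0,0]]
  ]
}}

```text
clock: 46.48
tcp_pos: [0.5883, 0.2867, 0.0706]
orientation: [-0.0, 0.707, 0.707, 0.001]
wrist_force: [0.4, 0.1, -0.8]
finger_gap: -0.0
grip_force: 0.0
```

Call:
{"op": "drive_tool", "data": {
  "series": [
    [[0,0.03,0,0,0,0],[0,0.03,0,0,0,0],[0,0,0,0,0,0]]
  ]
}}

```text
clock: 46.85
tcp_pos: [0.5954, 0.2867, 0.0706]
orientation: [-0.001, 0.707, 0.707, 0.001]
wrist_force: [-0.4, 0.0, -0.3]
finger_gap: -0.0003
grip_force: 0.0
```

Call:
{"op": "drive_tool", "data": {
  "series": [
    [[0,0.03,0,0,0,0],[0,0.02,0,0,0,0],[0,0,0,0,0,0]]
  ]
}}

```text
clock: 47.22
tcp_pos: [0.5993, 0.2866, 0.0704]
orientation: [-0.002, 0.707, 0.707, -0.001]
wrist_force: [-5.4, -0.7, 4.1]
finger_gap: -0.0001
grip_force: 2.8
```

I can feel the solid stop (about 5 N). I'll back off and look.

Call:
{"op": "drive_tool", "data": {
  "series": [
    [[0,-0.1,0,0,0,0],[0,-0.25,0,0,0,0],[0,-0.3,0,0,0,0],[0,-0.3,-0.2,0,0,0],[0,-0.3,-0.35,0,0,0],[0,-0.3,-0.35,0,0,0],[0,-0.2,-0.2,0,0,0],[0,0,0,0,0,0]]
  ]
}}

```text
clock: 48.22
tcp_pos: [0.3908, 0.2872, 0.2052]
orientation: [0.0, 0.706, 0.708, 0.003]
wrist_force: [0.4, 1.0, -0.5]
finger_gap: -0.0001
grip_force: 0.0
```

```bash
python3 - <<'E'
from h import *
im=save('top','top5.png'); jars()
sc=viewer.read_camera('scene')
a=cv2.resize(im[180:300,390:490],(400,480),interpolation=2); b=sc[180:420,320:520]; b=cv2.resize(b,(400,480))
cv2.imwrite('pics/fin.png',np.hstack([a,b])[:,:,::-1])
print(env.get_state()['tcp_pos'])
E
```

```text
white 0.73 [ 0.5187 -0.2632] arearatio 0.94
yellow 0.83 [ 0.4691 -0.2978] arearatio 0.96
yellow 0.64 [0.4511 0.0696] arearatio 2.02
yellow 0.32 [0.2839 0.4138] arearatio 0.07
green 0.95 [ 0.5631 -0.3263] arearatio 0.96
[0.39098611 0.28599547 0.20126999]
```

View pics/fin.png

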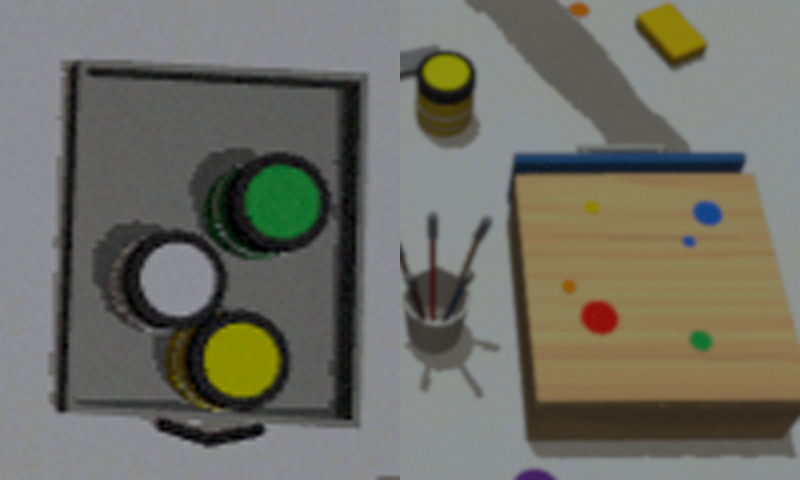

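View pics/top5.png

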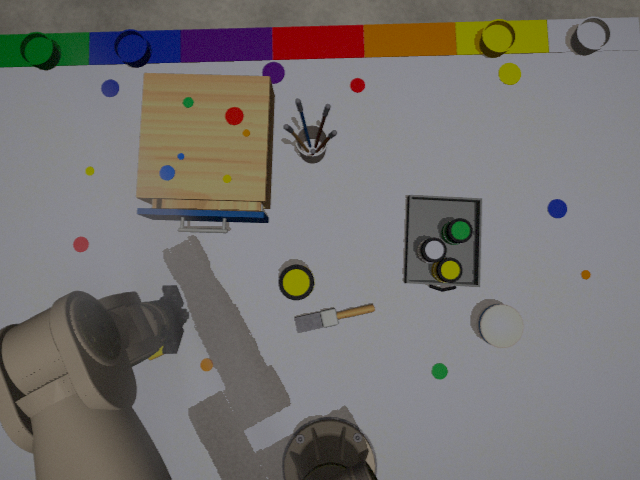

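The tray jars all stand upright; yellow was nudged to (449,270) but is still inside the tray. The top view shows a strip of drawer between the cabinet edge (row about 203) and the blue front (row about 210), so the drawer is stopped at its catch and not seated. I need to push further.

```bash
python3 - <<'E'
from h import *
for p,z in [((138,208.5),.11),((266,212),.11),((138,214),.11),((267,221),.11),((180,229),.078),((228,230),.078),((148,199.5),.116),((262,205),.116)]: print(p,ray('top',p,z).round(3))
turn(np.pi/2)
E
```

```text
(138, 208.5) [0.63 0.43 0.11]
(266, 212) [0.614 0.133 0.11 ]
(138, 214) [0.617 0.43  0.11 ]
(267, 221) [0.593 0.131 0.11 ]
(180, 229) [0.583 0.342 0.078]
(228, 230) [0.578 0.228 0.078]
(148, 199.5) [0.649 0.405 0.116]
(262, 205) [0.63  0.141 0.116]
rotvec share [-0.0009 -0.0001 -0.    ] rows 0.015573154735253808 [0.391  0.286  0.2013]
```

Call:
{"op": "drive_tool", "data": {
  "series": [
    [[0,0,0.25,0,0,0],[0,0,0.3,0,0,0],[0,0,0.3,0,0,0],[0,0,0.2,0,0,0],[0,0.2,0,0,0,0],[0,0.3,0,0,0,0],[0,0.3,0,0,0,0],[0,0.3,0,0,0,0],[0,0.1,0,0,0,0],[0,0.05,0,0,0,0],[0,0.05,0,0,0,0],[0,0,0,0,0,0]]
  ]
}}

```text
clock: 50.02
tcp_pos: [0.5464, 0.2867, 0.0766]
orientation: [-0.001, 0.707, 0.707, 0.0]
wrist_force: [-0.6, -0.3, -0.1]
finger_gap: 0.0001
grip_force: 0.0
```

```bash
python3 - <<'E'
from h import *
heft(2,'scene')
save('wrist','w2.png')
E
```

```text
F [0.16 0.14 0.04] std [0.43 0.54 0.14] tau [-1.700e-01 -5.373e+01  2.801e+01 -4.000e-02 -0.000e+00 -0.000e+00] std [0.03  0.032 0.029 0.012 0.003 0.001] tcp [0.5461 0.2867 0.0767] gap 0.0002
```

View pics/w2.png

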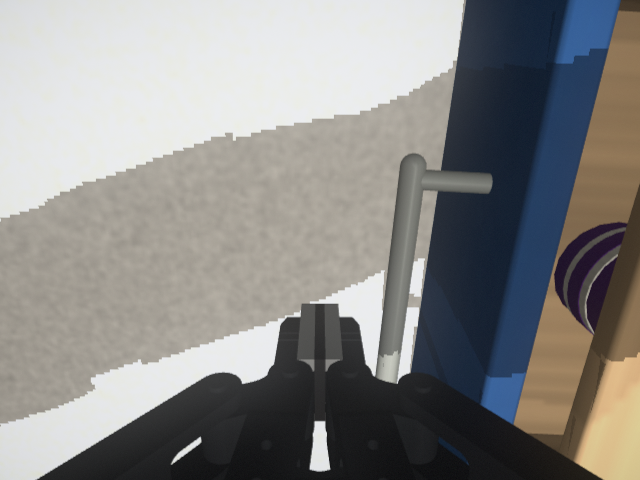

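The drawer is still out, with the violet jar upright inside at (600,280); the fingers are correctly in front of the handle bar. I'll push further and watch the force.

Call:
{"op": "drive_tool", "data": {
  "series": [
    [[0,0.05,0,0,0,0],[-0.003,0.05,0,0,0,0],[-0.003,0.05,0,0,0,0],[-0.003,0.05,0,0,0,0],[-0.003,0.05,0,0,0,0],[-0.003,0.05,0,0,0,0],[-0.003,0.05,0,0,0,0],[-0.003,0.05,0,0,0,0],[-0.003,0.05,0,0,0,0]]
  ]
}}

```text
clock: 51.3
tcp_pos: [0.5998, 0.2838, 0.0761]
orientation: [-0.002, 0.707, 0.707, -0.001]
wrist_force: [-6.9, 0.2, 3.1]
finger_gap: 0.0001
grip_force: 3.8
```

Call:
{"op": "drive_tool", "data": {
  "series": [
    [[0,0.05,0,0,0,0],[0,0,0,0,0,0]]
  ]
}}

```text
clock: 51.55
tcp_pos: [0.6052, 0.2836, 0.0761]
orientation: [-0.002, 0.707, 0.707, -0.001]
wrist_force: [-4.9, 0.3, 2.0]
finger_gap: 0.0
grip_force: 2.7
```

Call:
{"op": "drive_tool", "data": {
  "series": [
    [[0,0.05,0,0,0,0],[0,0,0,0,0,0]]
  ]
}}

```text
clock: 51.8
tcp_pos: [0.6136, 0.2838, 0.0765]
orientation: [-0.0, 0.707, 0.707, 0.001]
wrist_force: [-0.6, -0.0, 0.1]
finger_gap: 0.0
grip_force: 0.0
```

Call:
{"op": "drive_tool", "data": {
  "series": [
    [[0,0.03,0,0,0,0],[0,0,0,0,0,0]]
  ]
}}

```text
clock: 52.05
tcp_pos: [0.6169, 0.2838, 0.0765]
orientation: [-0.001, 0.707, 0.707, 0.0]
wrist_force: [1.2, -0.1, -0.3]
finger_gap: -0.0001
grip_force: 0.0
```

Call:
{"op": "drive_tool", "data": {
  "series": [
    [[0,0.02,0,0,0,0],[0,0,0,0,0,0]]
  ]
}}

```text
clock: 52.3
tcp_pos: [0.6187, 0.2837, 0.0763]
orientation: [-0.001, 0.707, 0.707, 0.0]
wrist_force: [0.1, 0.0, -0.6]
finger_gap: -0.0002
grip_force: 0.1
```

Snapped in, and force is zero again. I'll retract well clear and verify.

Call:
{"op": "drive_tool", "data": {
  "series": [
    [[0,-0.15,0,0,0,0],[0,-0.3,0,0,0,0],[0,-0.3,0,0,0,0],[0,-0.3,-0.2,0,0,0],[0,-0.3,-0.35,0,0,0],[0,-0.3,-0.35,0,0,0],[0,-0.2,-0.2,0,0,0],[0,0,0,0,0,0],[0,0,0,0,0,0],[0,0,0,0,0,0]]
  ]
}}

```text
clock: 53.55
tcp_pos: [0.397, 0.2832, 0.2073]
orientation: [-0.001, 0.707, 0.707, -0.001]
wrist_force: [0.1, -0.4, 0.3]
finger_gap: 0.0001
grip_force: 0.0
```

```bash
python3 - <<'E'
from h import *
im=save('top','top6.png'); jars()
a=cv2.resize(im[185:305,390:490],(400,480),interpolation=2); b=cv2.resize(im[180:240,125:285],(400,150),interpolation=2); b=np.vstack([b,np.zeros((330,400,3),np.uint8)])
cv2.imwrite('pics/fin2.png',np.hstack([a,b])[:,:,::-1])
E
```

```text
white 0.75 [ 0.5195 -0.262 ] arearatio 0.96
yellow 0.96 [0.4505 0.0693] arearatio 1.93
yellow 0.67 [ 0.4693 -0.2978] arearatio 0.95
violet 0.47 [ 0.5639 -0.3269] arearatio 0.9
green 0.82 [ 0.5638 -0.3263] arearatio 0.97
```

View pics/fin2.png

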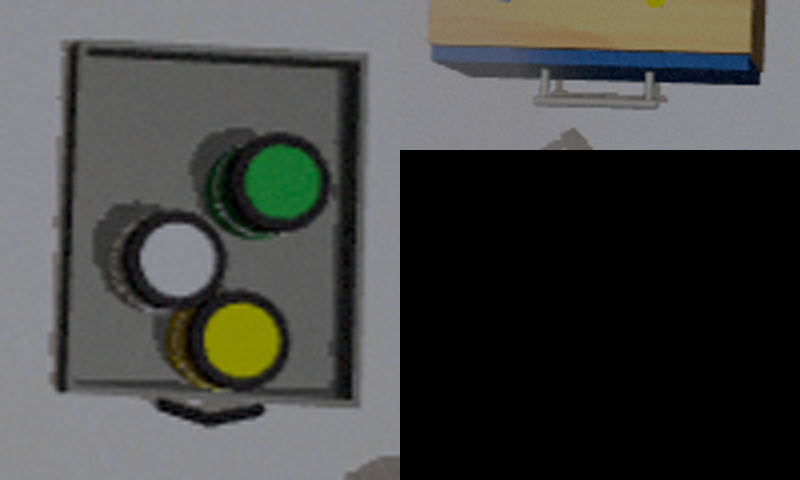

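The drawer front now sits flush against the cabinet edge. Green, white and yellow stand upright in the tray. Handing in.

```bash
python3 -c "
from h import *
print(order.hand_in())"
```

```text
the job is handed in; nothing more can be done
None
```

Job handed in, result not reported: yellow (about 60 g), white (about 80 g) and green (about 150 g) stand in the tray; violet (about 190 g) was last seen upright in the drawer, which is now pushed home past its catch; orange and red were absent.

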